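# Close and tuck the soap box flap on the lavadero

### The job

The white soap box on the wash ledge has been left with its flap half open. Using only the fingertips, press the flap down shut, then, keeping it down, push it towards the blue lip (the blue rib is there to push on) until its front edge is tucked fully home beneath the lip, so that the flap stays shut when you let go. Do it gently, do not lift the flap further open, and do not pick up or disturb the jar, brush, clothespins and clip around it.

Things in the scene. Friction and masses are not known exactly. Their poses are not given: they have to be found in the camera images.
- soapbox: White plastic soap box, 108 (x) x 104 (y) mm, screwed to the ledge. Origin: centre of its underside, on the ledge; z up. The flap's hinge runs along its -x rim (x = -50 mm, z = 46 mm); the blue retaining lip runs along its +x rim. The tops of its other walls are 41 mm high.
- flap_hinge (a joint): Angle of the pale grey-white flap about the hinge line, rad: 0 = shut and level (hard stop), growing as the flap opens upwards; about 0.65 to 1.05 (half open) at the start. A weak spring (0.12 N m/rad about 0.9 rad, with some friction, 0.035 N m) makes it rise again when let go, unless its edge is under the lip. It takes about 3 N at mid-flap to press it shut. Tucked under the lip and let go it reads about 0.06, because it rises against the lip.
- flap_slide (a joint): How far the flap has been slid in its own plane away from the hinge, m: 0 = drawn back (as at the start), 0.012 = end of travel, fully tucked. About 2 N of friction; fingertips pressed on the flap may drag it along before they reach the rib; it stays where it is left. At 0 the front edge clears the lip by 4 mm when the flap is folded down; at 0.012 it reaches 8 mm beneath the lip. If it is slid out before the flap is shut, the edge strikes the top of the lip.
- hinge_line (a point): Middle of the hinge line, 46 mm above the ledge and 50 mm from the box centre on its -x side. The flap is a plate 3 mm thick, 92 mm wide (along the box's y), whose mid-plane passes through this line and whose front edge is 84 mm from it (96 mm when slid out). The shut flap's top is 47.5 mm above the ledge.
- push_rib (a point): Middle of the push face of the blue rib standing on the flap's outer (upper) face, moving with the flap. The rib is 70 mm long (along the box's y), 6 mm thick and stands 8 mm above the flap. The push face looks towards the hinge and is 64 mm from the hinge line with the flap drawn back; the point is 5.5 mm above the flap's mid-plane. The flap between hinge and rib is flat and free for the fingertips.
- lip_edge (a point): Middle of the lower edge of the blue retaining lip, on the side that looks towards the hinge: 38 mm from the box centre on its +x side, 52.5 mm above the ledge. The lip is 5 mm thick (top at 57.5 mm), 16 mm deep and as wide as the box; its underside is 5 mm above the top of the level flap.
- jar: Empty open glass jar, 72 mm across, 90 mm high, standing. Origin: centre of its underside. Leave alone.
- brush: Blue scrub brush, bristles down, 150 x 55 mm, 69 mm high with its handle. Origin: centre of its underside, long axis x. Leave alone.
- clothespin1: Green clothespin lying flat, 74 x 15 x 10 mm, long axis x. Origin: centre of its underside. Leave alone.
- clothespin2: Green clothespin, as clothespin1. Leave alone.
- clothespin3: Green clothespin, as clothespin1. Leave alone.
- clip: Stainless steel bucket handle clip lying flat, about 70 x 32 x 6 mm, long axis x. Origin: centre of its underside. Leave alone.

How it is judged (in metres and radians):
On the way, in this order (a step that is already met when the one before it is completed fails the run):
1. the flap is pressed down shut (value of joint flap_hinge below 0.09 rad), for 0.05 s.
2. its front edge is pushed beneath the lip (value of joint flap_hinge below 0.09 rad and value of joint flap_slide above 0.0085 m), for 0.1 s.
At the end, for the whole second after the job is handed in: The flap is shut (hinge below 0.09 rad) and slid out by more than 8.5 of its 12 mm, so that its edge is held beneath the lip with nobody touching it; jar, brush, clothespins and clip are within 20 mm of where they stood and the jar is upright (all of step 2 and distance of each of jar, brush, clothespin1, clothespin2, clothespin3, clip from where it was at the start of the episode below 0.02 m and angle between jar's own z axis and vertical below 0.2 rad).
It fails at once if the flap is lifted further open (beyond 1.3 rad) (value of joint flap_hinge above 1.3 rad).
It fails at once if the flap is squeezed or pressed with more than 40 N (contact force between the fingers and flap_slide above 40 N).
It fails at once if the jar, brush, a clothespin or the clip is picked up, carried or pushed 20 mm or more (distance of any of jar, brush, clothespin1, clothespin2, clothespin3, clip from where it was at the start of the episode above 0.02 m).
It also fails if it takes over 38 s, if anything falls off the work surface, if the arm or the gripper's body presses on something with over 40 N, if the wrist force passes 120 N, or if a joint passes its speed limit or range.

### The arm

A 6-joint arm with a two-finger parallel gripper is mounted at the origin on the work surface. World frame = base frame: x ahead of the robot, y to its left, z up, the work surface at z = 0. Lengths are in m, angles in degrees, forces in N, time in s.
With the tool pointing down it reaches from about 0.3 to 0.75 m from the base axis. Payload 8.5 kg.
Tool frame: the origin (TCP) lies midway between the tips of the shut fingers; the grasp point (between the pads) lies 19 mm behind it (env.hold_point_z is the distance from the TCP to the grasp point, in m); z points along the fingers, y is the line along which they close (so a half turn about z gives the same grasp; the last joint's range is limited). The gripper opens to 85 mm and grips with 20 to 120 N. Pads are 22 mm wide; open, the fingers measure 114 mm over their backs; the gripper's body (76 mm by 85 mm) begins 54 mm behind the grasp point. The pads swing forward as they close: fully open they stand 13 mm farther back than shut.
Start: joints at [-84.013, 21.807, 74.336, -0, 83.858, -12.336], TCP at [0.173, -0.522, 0.231] pointing down, gripper open.
Joint ranges: [-178.18, 178.18], [-50.72, 133.34], [12.68, 142.11], [-81.47, 261.47], [9.98, 163.14], [-165.26, 165.26]. Speed limits (degrees/s): [136.94, 136.94, 180, 180, 180, 180].

### API

Orientations are given as a 3x3 rotation matrix whose columns are the frame's x, y, z axes.
In Python, from rig import observe, get_image, camera_info, env gives the robot as it stands.
- The arm moves only by the tool drive_tool, never from a script. Its arguments are lists of equal length, an entry for each row: "offset": the shift along the tool's x, y, z in units of 40 mm (1.0 is 40 mm), a list of three; "turn": the turn, a rotation vector about the tool's x, y, z in units of 6 degrees (1.0 is 6 degrees), a list of three; "hand": the opening, from 0 (shut) to 1 (fully open). A call has exactly 10 rows; each row shifts and turns the commanded pose from where the row before left it, along the tool's axes as they then stand; what a row does not reach is not made up. A row lasts 1/8 s, in which the tool goes at most 62.5 mm and 10.7 degrees, less where a joint would pass 70% of its speed; a pose out of reach is approached as far as the arm can. A call is refused whole if a number of a shift passes 1 or a number of a turn 1, either way. A call with a gripper value outside its range is refused whole. The fingers move at their own pace and stop on an object; "newtons" is the grip in N (left out, the last holds). Time passes only in rows, so rows that do not move let the fingers close, or fill a call up. It gives the time, the measured TCP pose, the force, the opening and the grip force at its end, in the units of the state.
- observe(): the state, without advancing time (a new reading comes with each control period).
- get_image(name): name is "side" or "top" or "wrist"; returns the picture (400x640x3 uint8, blue, green, red); there is no depth.
- camera_info(name): a dict with "fx", "fy", "cx", "cy" (pixels), "world_to_cam" (4x4, takes a point from world to camera coordinates). Camera axes: x right, y down, z forward; pixel columns grow to the right and rows downward; lengths in m; the calibration is good to about 2 mm. A picture is of the moment at which its call begins: read the wrist's pose just before it. camera_info takes no time and is no camera call; for the wrist camera it gives the pose at the moment of the call.
- env.close_job(): hands the job in; it is judged then, once.
The state is a dict: "time_s": time; "q": joint angles; "qvel": joint speeds; "joint_efforts": joint torques, N m; "position": TCP position; "tool_rot": TCP orientation; "ft_force": force on the tool from outside, world axes, zero at the start; "wrist_torque": the same for the moment, N m; "grip_width": finger opening in m; "gripper_force": force on a finger pad.
Only numpy, scipy, OpenCV 4.12 (cv2) and the standard library are available. Lean on these libraries where they do the work, as an engineer would, in place of code of your own. Each camera call takes 0.05 s, during which the arm holds its last target. There are 200 camera calls.

## Working session

There is one attempt and no reset: what is moved stays moved. The work goes in short steps, Python scripts to look and compute and a tool call to move; the robot and the scene stay as the last step left them, time stands still between calls to the robot, and variables do not carry over. Pictures are saved under pics/ and viewed, at most 10 in all, crops included, and the job is handed in when it is done.

Besides the shell and the picture viewer there is one more tool, called after "Call:" as name(argument=value, ...) on one line, values as JSON. drive_tool: Moves the arm, as the interface text tells. Its arguments: {"type":"object","properties":{"offset":{"type":"array"},"turn":{"type":"array"},"hand":{"type":"array"},"newtons":{"type":"number"}},"required":["offset","turn","hand"]}

```bash
mkdir -p pics; python3 - <<'E'
from rig import *
import cv2
for n in("top","side"):
    cv2.imwrite(f"pics/{n}0.png",get_image(n)); c=camera_info(n); print(n,c)
s=observe(); print(s["time_s"],s["position"],s["tool_rot"],s["grip_width"])
E
```

```text
top {'fx': 479.7431911434045, 'fy': 479.7431911434045, 'cx': 313.51654413208047, 'cy': 203.91570769637974, 'world_to_cam': array([[ 1.22731240e-02, -9.99922934e-01,  1.86994255e-03,
         5.26449376e-02],
       [-9.84622211e-01, -1.24111952e-02, -1.74255741e-01,
         5.86666563e-01],
       [ 1.74265520e-01,  2.97475338e-04, -9.84698654e-01,
         1.04910716e+00],
       [ 0.00000000e+00,  0.00000000e+00,  0.00000000e+00,
         1.00000000e+00]])}
side {'fx': 439.5620538655658, 'fy': 439.5620538655658, 'cx': 325.7825721484697, 'cy': 190.38980178054356, 'world_to_cam': array([[ 0.83985357, -0.54267154,  0.01239283, -0.48382582],
       [-0.42768956, -0.67561812, -0.60051795,  0.30935602],
       [ 0.33425682,  0.49904686, -0.79951524,  0.59754057],
       [ 0.        ,  0.        ,  0.        ,  1.        ]])}
0.1 [ 0.17285765 -0.52185477  0.23076158] [[ 9.49304770e-01  3.14357175e-01 -1.41215630e-04]
 [ 3.14357078e-01 -9.49303880e-01  1.33070238e-03]
 [ 2.84259294e-04 -1.30763425e-03 -9.99999105e-01]] 0.08522096879088581
```

View pics/top0.png

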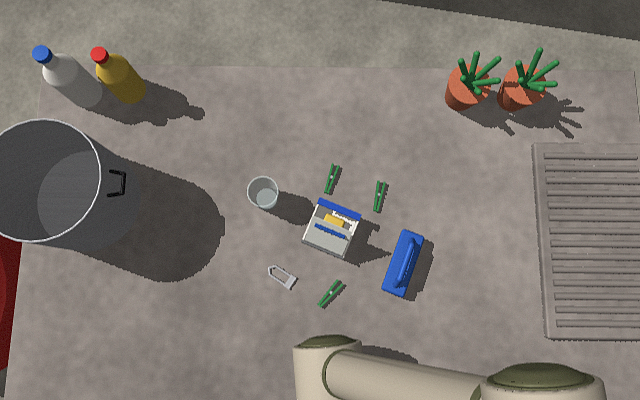

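View pics/side0.png

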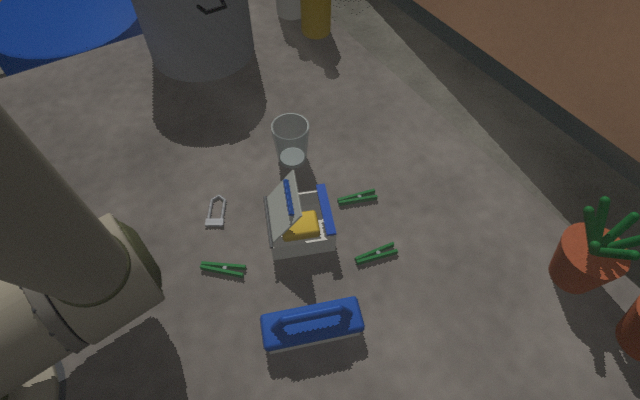

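The top view shows the box near (333,228), its blue lip around (339,209) and the rib around (331,230). The side view shows the lip near (326,208) and the rib near (290,197). Next I'll measure the lip and rib masks.

```bash
cat > h.py <<'E'
from rig import *
import cv2, numpy as np
def ray(c,p):
    W=np.array(c["world_to_cam"]);R=W[:3,:3];o=-R.T@W[:3,3]
    return o,R.T@np.array([(p[0]-c["cx"])/c["fx"],(p[1]-c["cy"])/c["fy"],1])
def onz(c,p,z):
    o,d=ray(c,p);return o+d*(z-o[2])/d[2]
def cross(ca,pa,cb,pb):
    o,d=ray(ca,pa);q,e=ray(cb,pb)
    t=np.linalg.lstsq(np.c_[d,-e],q-o,rcond=None)[0]
    a,b=o+d*t[0],q+e*t[1];return (a+b)/2,np.linalg.norm(a-b)
def blue(im):
    h=cv2.cvtColor(im,cv2.COLOR_BGR2HSV);return cv2.inRange(h,(100,120,50),(125,255,255))
E
python3 - <<'E'
from h import *
P={}
for n,roi in(("top",(295,190,70,75)),("side",(255,165,90,85))):
    im=cv2.imread(f"pics/{n}0.png");x,y,w,h=roi;c=camera_info(n)
    m=np.zeros_like(im[:,:,0]);m[y:y+h,x:x+w]=blue(im)[y:y+h,x:x+w]
    k,l,st,ce=cv2.connectedComponentsWithStats(m)
    for i in range(1,k):
        if st[i,4]<15: continue
        pts=np.argwhere(l==i)[:,::-1].astype(np.float32)
        r=cv2.boxPoints(cv2.minAreaRect(pts))
        print(n,st[i],ce[i].round(1),r.round(1).tolist())
        z=.0575 if n=="top" else .055
        print(np.array([onz(c,p,z)[:2] for p in r]).round(4).tolist(),onz(c,ce[i],z).round(4))
    o=cv2.resize(im[y-5:y+h+5,x-5:x+w+5],None,fx=5,fy=5,interpolation=cv2.INTER_CUBIC);cv2.imwrite(f"pics/{n}z.png",o)
a=cv2.imread("pics/topz.png");b=cv2.imread("pics/sidez.png");H=max(len(a),len(b))
cv2.imwrite("pics/z.png",cv2.resize(np.hstack([cv2.copyMakeBorder(i,0,H-len(i),0,0,0) for i in(a,b)]),(800,int(800*H/(a.shape[1]+b.shape[1])))))
E
```

```text
top [317 198  44  23 310] [338.9 208.6] [[316.6000061035156, 203.0], [319.20001220703125, 196.6999969482422], [361.3999938964844, 214.10000610351562], [358.79998779296875, 220.39999389648438]]
[[0.5871, 0.053], [0.6018, 0.0472], [0.5627, -0.0492], [0.5482, -0.0433]] [0.5749 0.0019 0.0575]
top [315 224  30  15 107] [329.5 230.7] [[314.20001220703125, 226.0], [315.3999938964844, 223.0], [344.70001220703125, 235.3000030517578], [343.3999938964844, 238.3000030517578]]
[[0.5341, 0.0579], [0.5411, 0.0551], [0.5139, -0.0113], [0.507, -0.0084]] [0.5239 0.023  0.0575]
side [284 179  10  36 165] [288.1 196.6] [[282.6000061035156, 179.1999969482422], [287.29998779296875, 178.39999389648438], [293.3999938964844, 213.39999389648438], [288.70001220703125, 214.1999969482422]]
[[0.5444, 0.0937], [0.5524, 0.0909], [0.5236, 0.0203], [0.5162, 0.0231]] [0.5336 0.0553 0.055 ]
side [316 184  20  51 453] [325.5 209.3] [[315.6000061035156, 185.0], [324.29998779296875, 183.0], [335.3999938964844, 232.89999389648438], [326.6000061035156, 234.89999389648438]]
[[0.587, 0.0515], [0.6025, 0.0469], [0.5621, -0.0494], [0.548, -0.0448]] [ 0.5737 -0.0015  0.055 ]
```

View pics/z.png

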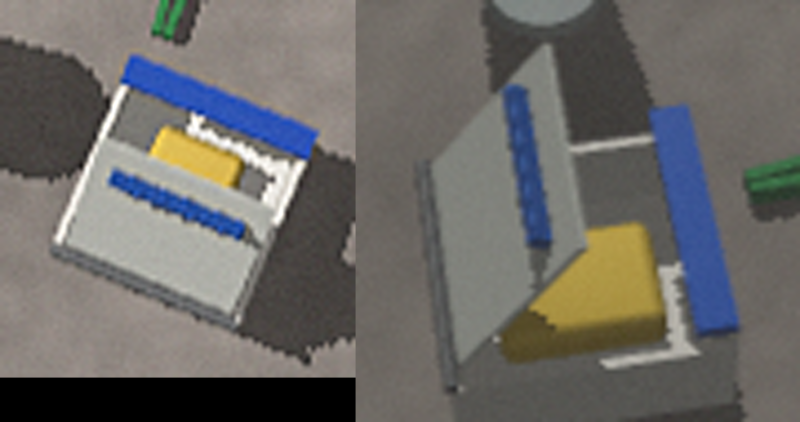

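Lip centre is about (0.575, 0.002) and the box yaw about -22°, so the box centre comes out near (0.532, 0.019). I'll turn the tool to yaw -22° and shut the hand.

Call:
drive_tool(offset=[[0, 0, 0], [0, 0, 0], [0, 0, 0], [0, 0, 0], [0, 0, 0], [0, 0, 0], [0, 0, 0], [0, 0, 0], [0, 0, 0], [0, 0, 0]], turn=[[0, 0, 1], [0, 0, 1], [0, 0, 1], [0, 0, 1], [0, 0, 1], [0, 0, 1], [0, 0, 0.7], [0, 0, 0], [0, 0, 0], [0, 0, 0]], hand=[0, 0, 0, 0, 0, 0, 0, 0, 0, 0], newtons=20)

```text
time_s: 1.35
position: [0.1729, -0.5221, 0.2313]
tool_rot: [[0.928, -0.372, -0.0], [-0.372, -0.928, 0.0], [-0.0, -0.0, -1.0]]
ft_force: [-0.7, -0.1, -0.1]
grip_width: -0.0002
gripper_force: 0.0
```

```bash
cat >> h.py <<'E'
bx=np.array([.927,-.3745,0]);by=np.array([.3745,.927,0]);C=np.array([.5324,.0191,0]);H=C-.05*bx+[0,0,.046]
def rep(goal=None):
    s=observe();p=np.array(s["position"]);R=np.array(s["tool_rot"]);d=p-H
    print("t",s["time_s"],"p",p.round(4),"from hinge bx,by,z mm",(1e3*np.array([d@bx,d@by,d[2]])).round(1),"F",np.round(s["ft_force"],1),"Fbx",round(float(np.array(s["ft_force"])@bx),1),"w",round(s["grip_width"],4),"yaw",round(np.degrees(np.arctan2(R[1,0],R[0,0])),1),"z",R[:,2].round(3))
    if goal is not None: print("rows offset total",(R.T@(H+np.array(goal[0])*bx+np.array(goal[1])*by+[0,0,goal[2]]-p)/.04).round(2))
E
python3 - <<'E'
from h import *
a,b=camera_info("top"),camera_info("side")
p,g=cross(a,(329.5,230.7),b,(288.1,196.6));d=p-H
x,z=d@bx,d[2];print(p,g,x,d@by,z,"theta",np.arctan2(z,x)-np.arctan2(5.5,67),np.hypot(x,z))
rep((.015,0,.12))
E
```

```text
[0.51869055 0.0245452  0.10156215] 0.00017826051432034596 0.035231072282691796 -8.649356759358634e-05 0.0555621496948087 theta 0.9237854199086316 0.0657904319251408
t 1.35 p [ 0.1729 -0.5221  0.2313] from hinge bx,by,z mm [ -80.6 -636.3  185.3] F [-0.7 -0.1 -0.1] Fbx -0.6 w -0.0002 yaw -21.8 z [-0.  0. -1.]
rows offset total [  2.44 -15.9    1.63]
```

Call:
drive_tool(offset=[[0.2, -1, 0], [0.2, -1, 0], [0.2, -1, 0], [0.2, -1, 0], [0.2, -1, 0], [0.2, -1, 0], [0.2, -1, 0], [0.2, -1, 0], [0.2, -1, 0], [0.2, -1, 0]], turn=[[0, 0, 0], [0, 0, 0], [0, 0, 0], [0, 0, 0], [0, 0, 0], [0, 0, 0], [0, 0, 0], [0, 0, 0], [0, 0, 0], [0, 0, 0]], hand=[0, 0, 0, 0, 0, 0, 0, 0, 0, 0])

```text
time_s: 2.6
position: [0.3968, -0.1795, 0.2315]
tool_rot: [[0.928, -0.372, 0.0], [-0.372, -0.928, -0.0], [0.0, 0.0, -1.0]]
ft_force: [0.7, -0.7, -0.2]
grip_width: 0.0
gripper_force: 0.0
```

Call:
drive_tool(offset=[[0.2, -1, 0], [0.2, -1, 0], [0, -1, 0], [0, -1, 0], [0, -1, 0], [0, -0.9, 0], [0, 0, 0.5], [0, 0, 0.5], [0, 0, 0.5], [0, 0, 0]], turn=[[0, 0, 0], [0, 0, 0], [0, 0, 0], [0, 0, 0], [0, 0, 0], [0, 0, 0], [0, 0, 0], [0, 0, 0], [0, 0, 0], [0, 0, 0]], hand=[0, 0, 0, 0, 0, 0, 0, 0, 0, 0])

```text
time_s: 3.85
position: [0.4984, 0.0324, 0.1704]
tool_rot: [[0.928, -0.372, -0.003], [-0.372, -0.928, 0.0], [-0.003, 0.001, -1.0]]
ft_force: [-0.5, 0.2, 1.2]
grip_width: -0.0002
gripper_force: 0.0
```

```bash
python3 - <<'E'
from h import *
rep((.013,0,.04))
cv2.imwrite("pics/s1.png",cv2.resize(get_image("side")[120:280,200:420],None,fx=3,fy=3))
E
```

```text
t 3.85 p [0.4984 0.0324 0.1704] from hinge bx,by,z mm [ 13.5  -0.4 124.4] F [-0.5  0.2  1.2] Fbx -0.6 w -0.0002 yaw -21.9 z [-0.003  0.    -1.   ]
rows offset total [-0.01 -0.01  2.11]
```

View pics/s1.png

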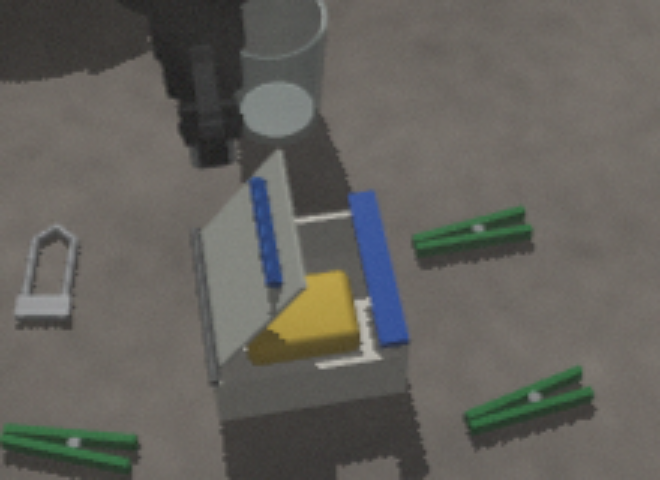

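The view shows the shut fingertips at about (210,160), above the flap on the hinge side of the rib, and nothing has moved. Descending now.

Call:
drive_tool(offset=[[0, 0, 0.5], [0, 0, 0.5], [0, 0, 0.5], [0, 0, 0.4], [0, 0, 0.2], [0, 0, 0.1], [0, 0, 0.1], [0, 0, 0.1], [0, 0, 0], [0, 0, 0]], turn=[[0, 0, 0], [0, 0, 0], [0, 0, 0], [0, 0, 0], [0, 0, 0], [0, 0, 0], [0, 0, 0], [0, 0, 0], [0, 0, 0], [0, 0, 0]], hand=[0, 0, 0, 0, 0, 0, 0, 0, 0, 0])

```text
time_s: 5.15
position: [0.4991, 0.0323, 0.0755]
tool_rot: [[0.928, -0.373, 0.0], [-0.373, -0.928, -0.0], [0.0, -0.0, -1.0]]
ft_force: [-0.2, -0.0, 0.2]
grip_width: 0.0001
gripper_force: 0.0
```

```bash
python3 - <<'E'
from h import *
rep((.013,0,.006))
cv2.imwrite("pics/s2.png",cv2.resize(get_image("side")[120:280,200:420],None,fx=3,fy=3))
E
```

```text
t 5.15 p [0.4991 0.0323 0.0755] from hinge bx,by,z mm [14.1 -0.2 29.5] F [-0.2 -0.   0.2] Fbx -0.2 w 0.0001 yaw -21.9 z [ 0. -0. -1.]
rows offset total [-0.03 -0.01  0.59]
```

View pics/s2.png

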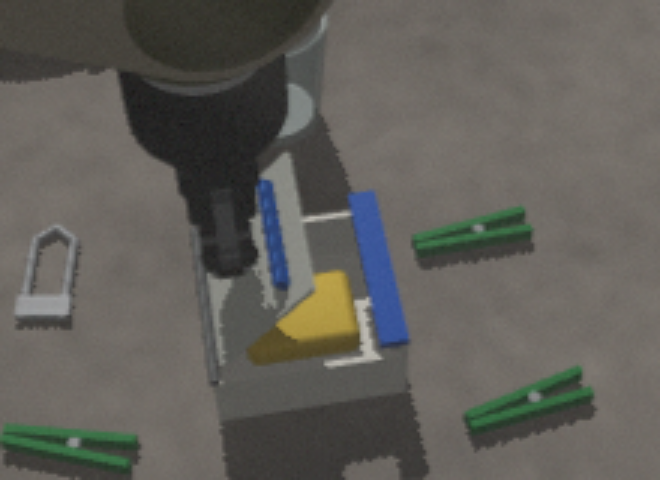

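The flap has begun to go down: the rib moved from about (265,230) to (272,235). Still almost no force, so I'll keep pressing.

Call:
drive_tool(offset=[[0, 0, 0.08], [0, 0, 0.08], [0, 0, 0.08], [0, 0, 0.08], [0, 0, 0.08], [0, 0, 0.08], [0, 0, 0.08], [0, 0, 0.04], [0, 0, 0], [0, 0, 0]], turn=[[0, 0, 0], [0, 0, 0], [0, 0, 0], [0, 0, 0], [0, 0, 0], [0, 0, 0], [0, 0, 0], [0, 0, 0], [0, 0, 0], [0, 0, 0]], hand=[0, 0, 0, 0, 0, 0, 0, 0, 0, 0])

```text
time_s: 6.45
position: [0.4988, 0.0324, 0.0512]
tool_rot: [[0.928, -0.373, -0.0], [-0.373, -0.928, 0.0], [-0.0, 0.0, -1.0]]
ft_force: [0.9, -1.5, 2.7]
grip_width: -0.0
gripper_force: 1.3
```

```bash
python3 - <<'E'
from h import *
rep((.025,0,.0015))
E
```

```text
t 6.45 p [0.4988 0.0324 0.0512] from hinge bx,by,z mm [13.9 -0.3  5.2] F [ 0.9 -1.5  2.7] Fbx 1.3 w -0.0 yaw -21.9 z [-0.  0. -1.]
rows offset total [ 0.28 -0.01  0.09]
```

Call:
drive_tool(offset=[[0, 0, 0.02], [0, 0, 0.02], [0, 0, 0.02], [0, 0, 0.02], [0, 0, 0.01], [0, 0, 0], [0, 0, 0], [0, 0, 0], [0, 0, 0], [0, 0, 0]], turn=[[0, 0, 0], [0, 0, 0], [0, 0, 0], [0, 0, 0], [0, 0, 0], [0, 0, 0], [0, 0, 0], [0, 0, 0], [0, 0, 0], [0, 0, 0]], hand=[0, 0, 0, 0, 0, 0, 0, 0, 0, 0])

```text
time_s: 7.7
position: [0.4994, 0.0322, 0.0479]
tool_rot: [[0.928, -0.373, 0.001], [-0.373, -0.928, -0.0], [0.001, -0.0, -1.0]]
ft_force: [1.9, -1.9, 4.6]
grip_width: -0.0002
gripper_force: 2.5
```

```bash
python3 - <<'E'
from h import *
rep((.025,0,.0015))
E
```

```text
t 7.7 p [0.4994 0.0322 0.0479] from hinge bx,by,z mm [14.5 -0.3  1.9] F [ 1.9 -1.9  4.6] Fbx 2.5 w -0.0002 yaw -21.9 z [ 0.001 -0.    -1.   ]
rows offset total [ 0.26 -0.01  0.01]
```

Call:
drive_tool(offset=[[0, 0, 0.01], [0, 0, 0.01], [0, 0, 0], [0, 0, 0], [0, 0, 0], [0, 0, 0], [0, 0, 0], [0, 0, 0], [0, 0, 0], [0, 0, 0]], turn=[[0, 0, 0], [0, 0, 0], [0, 0, 0], [0, 0, 0], [0, 0, 0], [0, 0, 0], [0, 0, 0], [0, 0, 0], [0, 0, 0], [0, 0, 0]], hand=[0, 0, 0, 0, 0, 0, 0, 0, 0, 0])

```text
time_s: 8.95
position: [0.4995, 0.0321, 0.0474]
tool_rot: [[0.928, -0.373, 0.001], [-0.373, -0.928, -0.0], [0.002, -0.0, -1.0]]
ft_force: [0.7, -1.8, 8.1]
grip_width: -0.0002
gripper_force: 4.1
```

```bash
python3 - <<'E'
from h import *
rep()
E
```

```text
t 8.95 p [0.4995 0.0321 0.0474] from hinge bx,by,z mm [14.6 -0.2  1.4] F [ 0.7 -1.8  8.1] Fbx 1.3 w -0.0002 yaw -21.9 z [ 0.001 -0.    -1.   ]
```

Tip z is at the flap's shut height and the force is rising, so the flap is shut. Now I'll slide towards the rib.

Call:
drive_tool(offset=[[0.1, 0, 0], [0.1, 0, 0], [0.1, 0, 0], [0.1, 0, 0], [0.1, 0, 0], [0.1, 0, 0], [0.1, 0, 0], [0, 0, 0], [0, 0, 0], [0, 0, 0]], turn=[[0, 0, 0], [0, 0, 0], [0, 0, 0], [0, 0, 0], [0, 0, 0], [0, 0, 0], [0, 0, 0], [0, 0, 0], [0, 0, 0], [0, 0, 0]], hand=[0, 0, 0, 0, 0, 0, 0, 0, 0, 0])

```text
time_s: 10.2
position: [0.5227, 0.0228, 0.0469]
tool_rot: [[0.928, -0.372, -0.005], [-0.372, -0.928, 0.001], [-0.005, 0.001, -1.0]]
ft_force: [-7.2, 2.4, 12.1]
grip_width: 0.0
gripper_force: 6.1
```

```bash
python3 - <<'E'
from h import *
rep()
cv2.imwrite("pics/s3.png",cv2.resize(get_image("side")[120:280,200:420],None,fx=3,fy=3))
E
```

```text
t 10.2 p [0.5227 0.0228 0.0469] from hinge bx,by,z mm [39.6 -0.2  0.9] F [-7.2  2.4 12.1] Fbx -7.6 w 0.0 yaw -21.9 z [-0.005  0.001 -1.   ]
```

View pics/s3.png

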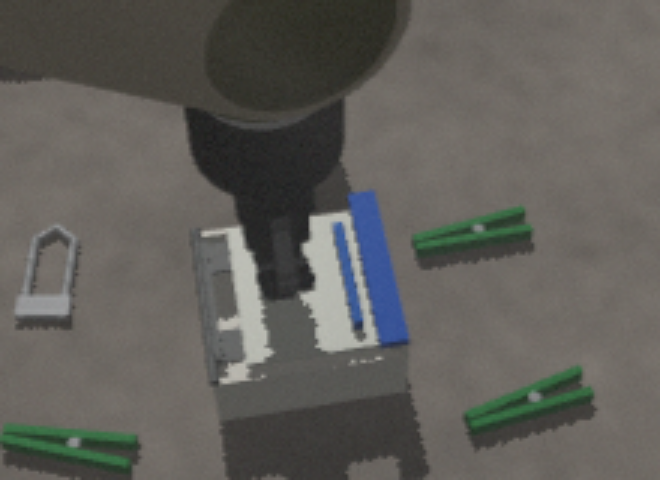

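The flap lies shut and has been dragged well towards the lip, with the rib at about (348,275) right beside it. I'll measure the rib position.

```bash
python3 - <<'E'
from h import *
for n in("side","top"):
    c=camera_info(n);im=get_image(n);m=blue(im)
    k,l,st,ce=cv2.connectedComponentsWithStats(m)
    for i in range(1,k):
        if st[i,4]<12: continue
        p=onz(c,ce[i],.055)-H
        if abs(p@bx-.07)<.06 and abs(p@by)<.05: print(n,st[i],(p@bx*1e3).round(1),(p@by*1e3).round(1))
E
```

```text
side [316 184  20  51 453] 96.0 -3.4
side [312 194   9  35  99] 78.9 -4.7
```

Rib centre is 78.9 mm from the hinge, against 79 mm when fully tucked. I'll confirm by pushing up to the rib itself.

Call:
drive_tool(offset=[[0.1, 0, 0], [0.1, 0, 0], [0.1, 0, 0], [0.1, 0, 0], [0.1, 0, 0], [0.05, 0, 0], [0.05, 0, 0], [0, 0, 0], [0, 0, 0], [0, 0, 0]], turn=[[0, 0, 0], [0, 0, 0], [0, 0, 0], [0, 0, 0], [0, 0, 0], [0, 0, 0], [0, 0, 0], [0, 0, 0], [0, 0, 0], [0, 0, 0]], hand=[0, 0, 0, 0, 0, 0, 0, 0, 0, 0])

```text
time_s: 11.6
position: [0.5455, 0.0136, 0.0466]
tool_rot: [[0.928, -0.372, -0.004], [-0.372, -0.928, 0.001], [-0.004, 0.0, -1.0]]
ft_force: [-4.6, 1.5, 7.5]
grip_width: 0.0
gripper_force: 3.6
```

```bash
python3 - <<'E'
from h import *
rep()
E
```

```text
t 11.6 p [0.5455 0.0136 0.0466] from hinge bx,by,z mm [64.1 -0.2  0.6] F [-4.6  1.5  7.5] Fbx -4.8 w 0.0 yaw -21.9 z [-0.004  0.001 -1.   ]
```

Call:
drive_tool(offset=[[0.03, 0, 0], [0.02, 0, 0], [0, 0, 0], [0, 0, 0], [0, 0, -0.05], [0, 0, -0.1], [0, 0, -0.3], [0, 0, -0.6], [0, 0, -0.8], [0, 0, 0]], turn=[[0, 0, 0], [0, 0, 0], [0, 0, 0], [0, 0, 0], [0, 0, 0], [0, 0, 0], [0, 0, 0], [0, 0, 0], [0, 0, 0], [0, 0, 0]], hand=[0, 0, 0, 0, 0, 0, 0, 0, 0, 0])

```text
time_s: 12.85
position: [0.5502, 0.012, 0.1233]
tool_rot: [[0.928, -0.373, 0.005], [-0.373, -0.928, -0.001], [0.005, -0.001, -1.0]]
ft_force: [-0.1, -0.1, -1.0]
grip_width: -0.0001
gripper_force: 0.0
```

Call:
drive_tool(offset=[[0, 0, -0.8], [0, 0, -0.8], [-0.8, 0, 0], [-0.8, 0, 0], [-0.8, 0, 0], [0, 0, 0], [0, 0, 0], [0, 0, 0], [0, 0, 0], [0, 0, 0]], turn=[[0, 0, 0], [0, 0, 0], [0, 0, 0], [0, 0, 0], [0, 0, 0], [0, 0, 0], [0, 0, 0], [0, 0, 0], [0, 0, 0], [0, 0, 0]], hand=[0, 0, 0, 0, 0, 0, 0, 0, 0, 0])

```text
time_s: 14.1
position: [0.4602, 0.0478, 0.1848]
tool_rot: [[0.928, -0.373, -0.0], [-0.373, -0.928, 0.0], [-0.0, 0.0, -1.0]]
ft_force: [0.2, -0.7, 1.1]
grip_width: -0.0003
gripper_force: 0.0
```

```bash
python3 - <<'E'
from h import *
rep()
for n in("side","top"):
    c=camera_info(n);im=get_image(n);m=blue(im)
    if n=="side": cv2.imwrite("pics/s4.png",cv2.resize(im[120:360,180:420],None,fx=2.5,fy=2.5))
    k,l,st,ce=cv2.connectedComponentsWithStats(m)
    for i in range(1,k):
        if st[i,4]<12: continue
        p=onz(c,ce[i],.059)-H
        if abs(p@bx-.07)<.06 and abs(p@by)<.05: print(n,st[i],(p@bx*1e3).round(1),(p@by*1e3).round(1))
E
```

```text
t 14.1 p [0.4602 0.0478 0.1848] from hinge bx,by,z mm [-27.7  -0.4 138.8] F [ 0.2 -0.7  1.1] Fbx 0.4 w -0.0003 yaw -21.9 z [-0.  0. -1.]
side [316 184  20  51 440] 95.6 -5.8
side [311 193   9  33  87] 78.5 -3.1
top [317 198  44  21 290] 95.8 2.8
top [322 210  16   6  28] 78.2 18.2
```

View pics/s4.png

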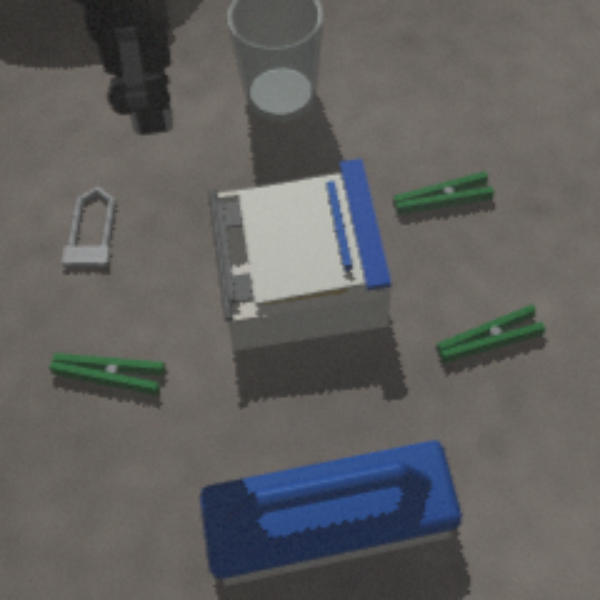

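The flap is shut and held beneath the lip, with the rib at about (340,228) next to it. The tool is clear and nothing else has moved. Handing in.

```bash
python3 -c "
from rig import env; print(env.close_job())"
```

```text
the job is handed in; nothing more can be done
None
```

The flap is pressed shut and slid about 11.5 to 12 of its 12 mm under the blue lip; it stayed shut after release, the surrounding objects looked undisturbed, and the job is handed in (no verdict was returned).

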